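Make up two robot-building kits

TASK

Make up the two robot kits from the stock on the bench. In the three-bay tray: the large wheel in the middle bay, a gearmotor in one end bay and the battery box in the other; in the two-bay tray: the small wheel in one bay and the remaining gearmotor in the other. Every part must lie flat on the floor of its own bay, the same side up as it lies now, clear of the walls' tops; leave the solder spool, screwdriver and multimeter where they are.

Things in the scene. Friction and masses are not known exactly. Their poses are not given: they have to be found in the camera images.
- tray3: Three-bay kit tray, 266 mm long (its y). Fixed to the bench. Plywood walls, white floor, 92 mm wide (its x), floor 4 mm thick (top at z = 4 mm), walls and dividers 5 mm thick with tops at z = 12 mm, bays 82 x 82 mm inside, in one row along its y. Origin at the centre of its underside, z up. Middle bay centred at y = 0, end bays centred at y = -87 and y = +87 mm. The end bays count alike.
- tray2: Two-bay kit tray, 179 mm long (its y). Fixed to the bench. Plywood walls, white floor, 92 mm wide (its x), floor 4 mm thick (top at z = 4 mm), walls and dividers 5 mm thick with tops at z = 12 mm, bays 82 x 82 mm inside, in one row along its y. Origin at the centre of its underside, z up. Bays centred at y = -43.5 and y = +43.5 mm. The two bays count alike.
- wheel_large: The larger robot wheel: solid disc lying flat, 60 mm diameter, 28 mm thick, black rubber tyre with a white hub face, about 60 g. Origin at the centre of its underside, z up.
- wheel_small: The smaller robot wheel: solid disc lying flat, 40 mm diameter, 28 mm thick, black rubber tyre with a white hub face, about 30 g. Origin at the centre of its underside, z up.
- motor_a: Gearmotor. Grey and steel, 62 long (x) x 26 wide (y) x 28 mm high, 110 g, on its flat foot. Grey gearbox block, flat sides 26 mm apart, x = -11 to +23 mm; steel motor can, 24 mm diameter, x = -31 to -11; thin shaft at +x, to x = +31. Origin mid-length on the underside, z up: grip the gearbox there, across y. The two are alike and interchangeable, either way round.
- motor_b: Gearmotor, the other one. Grey and steel, 62 long (x) x 26 wide (y) x 28 mm high, 110 g, on its flat foot. Grey gearbox block, flat sides 26 mm apart, x = -11 to +23 mm; steel motor can, 24 mm diameter, x = -31 to -11; thin shaft at +x, to x = +31. Origin mid-length on the underside, z up: grip the gearbox there, across y. The two are alike and interchangeable, either way round.
- battery_box: Black plastic battery box with two steel and brass cells showing on top, 62 mm long (its x) x 36 mm wide (its y) x 27 mm high, about 75 g, flat sides. Origin at the centre of its underside, z up.
- solder_spool: Bystander: spool of solder standing on its flange, 54 mm diameter, 40 mm high, silver between two white flanges. Origin at the centre of its underside. Stands among the stock; not part of any kit.
- screwdriver: Bystander: screwdriver with black handle, 190 mm long, lying beyond the trays. Its x axis runs along it towards the tip.
- multimeter: Bystander: grey handheld meter lying on its back, 150 (its x) x 75 x 34 mm (dial to 41 mm). Origin at the centre of its underside.
There are look-alikes about, which are no part of the job. Leave any pink or turquoise look-alike of the motor_a alone.

How it is judged:
By the outcome, as a careful person would: the job done as asked, in the order asked, and still so for the second after the job is handed in, with the robot touching nothing.
It also fails if it takes over 112 s, if anything falls off the work surface, if the arm or the gripper's body presses on something with over 40 N, if the wrist force passes 120 N, or if a joint passes its speed limit or range.

ROBOT

A 6-joint arm with a two-finger parallel gripper is mounted at the origin on the work surface. World frame = base frame: x ahead of the robot, y to its left, z up, the work surface at z = 0. Lengths are in mm, angles in rad, forces in N, time in s.
With the tool pointing down it reaches from about 325 to 875 mm from the base axis. Payload 4.4 kg.
Tool frame: the origin (TCP) lies on the mounting face of the last link; the fingertips stand tcp_to_tips ahead of it and the grasp point (between the pads) lies 155 mm ahead of it (tcp_to_tips is the distance from the TCP to the fingertips, in mm); z points along the fingers, y is the line along which they close (so a half turn about z gives the same grasp; the last joint's range is limited). The gripper opens to 85 mm and grips with 20 to 120 N. Pads are 22 mm wide; open, the fingers measure 114 mm over their backs; the gripper's body (76 mm by 85 mm) begins 54 mm behind the grasp point. The pads swing forward as they close: fully open they stand 13 mm farther back than shut.
Start: joints at [1.093, 0.207, 1.542, -0, 1.393, -0.15], TCP at [185.138, 544.383, 404.682] pointing down, gripper open.
Joint ranges: [-2.73, 2.73], [-0.86, 2.22], [0.23, 2.46], [-1.11, 4.25], [0.08, 2.63], [-2.82, 2.82]. Speed limits (rad/s): [2.79, 2.79, 3.14, 3.14, 3.14, 3.14].

INTERFACE

Orientations are given as [roll, pitch, yaw] about the fixed x, y, z axes, in that order (R = Rz(yaw) Ry(pitch) Rx(roll)).
In Python, from rig import * gives the robot as it stands. Calls block until the motion is done:
- movep(position, orientation): joint-space move of the TCP to a pose.
- movel(position, attitude=None, velocity=150, contact_N=None): straight line of the TCP; attitude=None keeps the orientation; velocity is the mean speed in mm/s. With contact_N (N) it stops when the force on the tool has changed by that much, and returns True; else False.
- movej(angles): joint-space move.
- gripper_open() and close(f_grip=None): open the fingers fully, or close them until they stop; f_grip is the grip in N (None keeps the last).
- hold(seconds).
- solve_ik(position, orientation): joint angles nearest the present ones, or None.
- read_camera(name): name is "scene" or "top"; returns the picture (400x640x3 uint8, red, green, blue); there is no depth.
- camera_model(name): a dict with "camera_matrix" (3x3 intrinsics, pixels), "R" (3x3) and "t" (3): a world point X has camera coordinates R X + t. Camera axes: x right, y down, z forward; pixel columns grow to the right and rows downward; lengths in mm; the calibration is good to about 2 mm. A picture is of the moment at which its call begins. camera_model takes no time and is no camera call.
A pose or a line that the arm cannot do raises PlanningError and nothing moves.
- close_job(): hands the job in; it is judged then, once.
Readings, each from a call of its own:
- read_t(): time.
- read_q(): joint angles.
- read_qd(): joint speeds.
- read_joint_efforts(): joint torques, N m.
- read_ee_pos(): TCP position.
- read_tcp_rot(): TCP orientation.
- read_ft_force(): force on the tool from outside, world axes, zero at the start.
- read_ft_torque(): the same for the moment, N m.
- read_opening(): opening from 0.0 (shut) to 1.0 (fully open).
- read_gripper_force(): force on a finger pad.
Only numpy, scipy, OpenCV 4.12 (cv2) and the standard library are available. Lean on these libraries where they do the work, as an engineer would, in place of code of your own. Each camera call takes 0.05 s, during which the arm holds its last target. There are 200 camera calls.

## Working session

There is one attempt and no reset: what is moved stays moved. The work goes in short steps, each a Python script; the robot and the scene stay as the last script left them, time stands still between calls to the robot, and variables do not carry over. Pictures are saved under pics/ and viewed, at most 14 in all, crops included, and the job is handed in when it is done.

```bash
mkdir -p pics; ls
python3 - <<'E'
from rig import *
import cv2
for n in("scene","top"):
    im=read_camera(n); cv2.imwrite(f"pics/{n}0.png",im[:,:,::-1]); m=camera_model(n)
    print(n,m["camera_matrix"],m["R"],m["t"], -m["R"].T@m["t"])
print(read_t(),read_tcp_rot(),read_opening())
try: print(tcp_to_tips)
except Exception as e: print(e)
E
```

```text
pics
scene [[501.42307425   0.         316.82955302]
 [  0.         501.42307425 195.1947244 ]
 [  0.           0.           1.        ]] [[ 0.42815734  0.90367864 -0.00679711]
 [ 0.64346634 -0.31013424 -0.69983414]
 [-0.63453319  0.29526541 -0.71427304]] [-270.38640906 -303.27508182 1691.28347515] [1384.09072333 -349.09107447  993.95808266]
top [[473.40171017   0.         320.22342735]
 [  0.         473.40171017 196.84637144]
 [  0.           0.           1.        ]] [[ 0.09682873 -0.99529688  0.00288251]
 [-0.97322766 -0.09528745 -0.20916076]
 [ 0.20845172  0.01744743 -0.97787702]] [ 24.79121567 544.77411732 992.3382206 ] [ 320.93412508   59.27100277 1084.2586513 ]
0.1 [-3.13957088e+00 -3.25998648e-04  2.81378121e+00] 0.9960492233232376
173.4
```

View pics/top0.png

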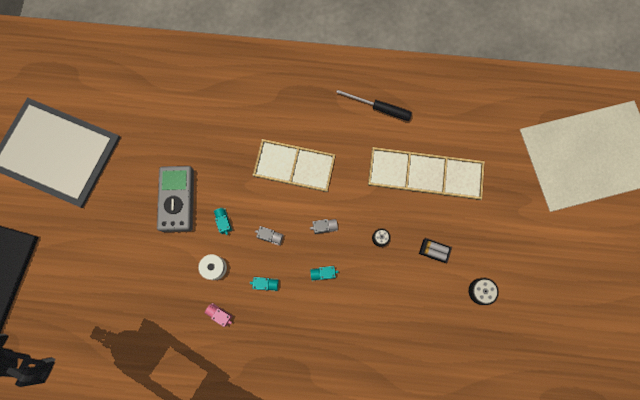

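View pics/scene0.png

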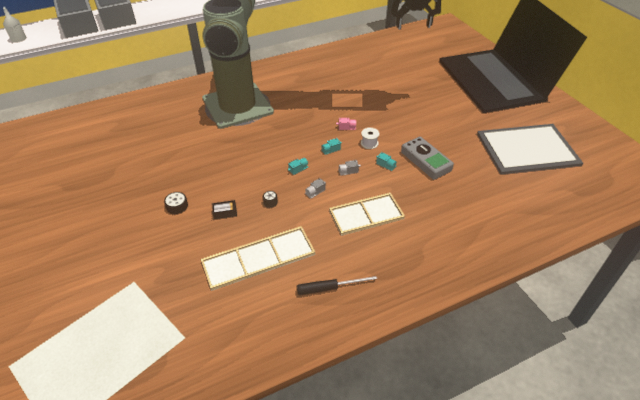

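Candidates for the gearmotors, in top-view pixels:
- Grey: (268,236) and (323,227). These match the description.
- Turquoise: (223,221), (265,284) and (324,273). Leave.
- Pink: (219,315). Leave.

The other parts are the small wheel (382,237), the battery box (435,250) and the large wheel (484,291). The bystanders are the spool (211,267), meter (175,199) and screwdriver (375,105). Next I'll check the choice in a close crop and take measurements.

```bash
cat > vis.py <<'E'
import numpy as np, cv2
from rig import camera_model
def ray(name,uv,z):
    m=camera_model(name); uv=np.atleast_2d(np.float64(uv))
    d=np.c_[uv,np.ones(len(uv))]@np.linalg.inv(m["camera_matrix"]).T@m["R"]
    c=-m["R"].T@m["t"]
    return (c+d*((z-c[2])/d[:,2])[:,None])[:,:2]
def rect(xy):  # centre, long-side length, short side, yaw of long side (deg)
    (cx,cy),(w,h),a=cv2.minAreaRect(np.float32(xy))
    if w<h: w,h,a=h,w,a+90
    return np.round([cx,cy,w,h,(a+90)%180-90],1)
E
python3 - <<'E'
from vis import *
im=cv2.imread("pics/top0.png")
c=cv2.resize(im[205:305,195:345],None,fx=5,fy=5,interpolation=cv2.INTER_CUBIC); cv2.imwrite("pics/cropA.png",c)
c=cv2.resize(im[135:315,360:510],None,fx=3.3,fy=3.3,interpolation=cv2.INTER_CUBIC); cv2.imwrite("pics/cropB.png",c)
hsv=cv2.cvtColor(im,cv2.COLOR_BGR2HSV); H,S,V=cv2.split(hsv)
def comp(mask,box):
    x0,y0,x1,y1=box; m=np.zeros_like(mask); m[y0:y1,x0:x1]=mask[y0:y1,x0:x1]
    n,l,s,c=cv2.connectedComponentsWithStats(m); i=1+s[1:,4].argmax(); v,u=np.nonzero(l==i); return np.c_[u,v]
for n,b in(("motL",(250,222,290,250)),("motR",(305,213,342,240))):
    p=comp(((S<70)&(V>60)).astype(np.uint8),b); print(n,len(p),p.mean(0),rect(ray("top",p,28)))
for n,b,z in(("wS",(365,222,398,255),28),("bat",(412,230,458,268),27),("wL",(462,270,505,312),28)):
    p=comp(((V<75)).astype(np.uint8),b); print(n,len(p),p.mean(0),(p.min(0)+p.max(0))/2,rect(ray("top",p,z)))
for n,b in(("t2",(245,130,340,198)),("t3",(360,138,495,208))):
    p=comp((((S<130)&(V>140))).astype(np.uint8),b); print(n,len(p),p.mean(0),rect(ray("top",p,12)),rect(ray("top",p,4)))
# all wheels whites
for n,b in(("wSh",(370,227,392,248)),("wLh",(468,276,500,306))):
    p=comp(((S<90)&(V>110)).astype(np.uint8),b); print(n,len(p),rect(ray("top",p,28)))
E
```

```text
motL 300 [268.89666667 235.14      ] [448.2 185.3  63.   26.9  77.2]
motR 295 [324.36610169 225.47457627] [481.6  64.6  61.2  28.4 -80. ]
wS 97 [379.59793814 239.17525773] [380.5 238. ] [465.6 -65.4  40.6  38.1   3.8]
bat 192 [432.5625     250.19270833] [435. 250.] [ 449.9 -188.    64.9   38.7   75.6]
wL 190 [478.27894737 291.59473684] [482.5 291. ] [ 371.  -296.4   64.3   55.9  -84.4]
t2 2779 [293.99460237 165.04498021] [621.1 148.3 179.5  92.5  83.3] [623.3 149.  180.8  93.2  83.3]
t3 4132 [425.98910939 172.96224589] [ 632.1 -162.8  266.5   93.2   87.9] [ 634.5 -164.5  268.5   93.9   87.9]
wSh 150 [469.  -67.4  29.3  29.3 -84.4]
wLh 425 [ 371.5 -301.7   49.    47.3  -84.4]
```

View pics/cropA.png

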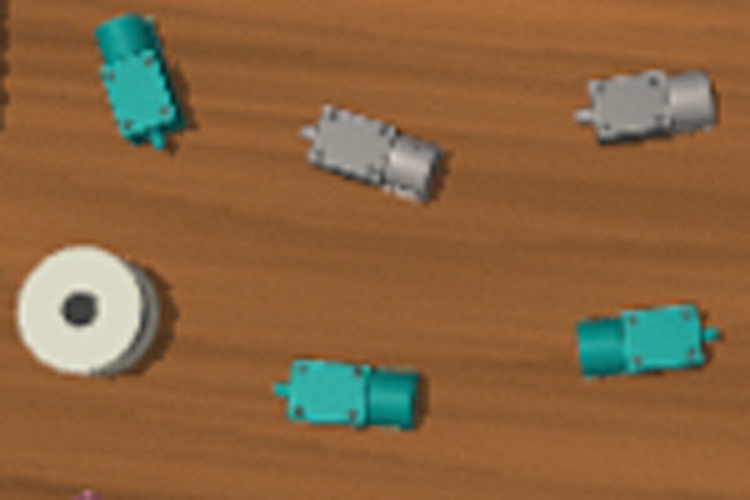

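View pics/cropB.png

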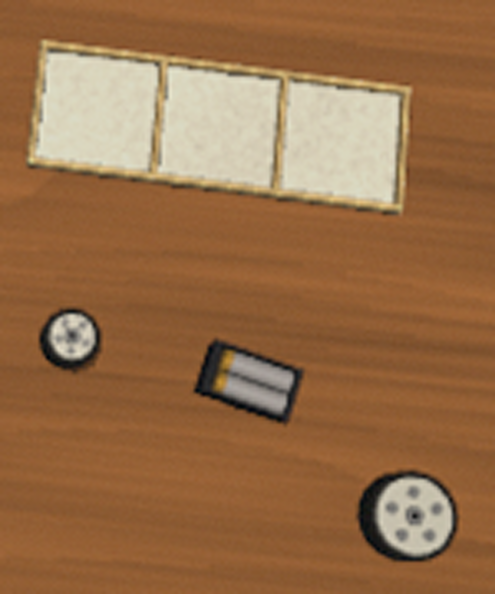

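The crop confirms the two grey motors: gearboxes near crop (355,145) and (630,105), both shafts pointing left (+y). Sizes measured from the top view match the given ones. I'll cross-check with the scene view, and check finger reach in free air.

Run:
```python
from vis import *
im=cv2.imread("pics/scene0.png")
hsv=cv2.cvtColor(im,cv2.COLOR_BGR2HSV); H,S,V=cv2.split(hsv)
def comp(mask,box):
    x0,y0,x1,y1=box; m=np.zeros(mask.shape,np.uint8); m[y0:y1,x0:x1]=mask[y0:y1,x0:x1]
    n,l,s,c=cv2.connectedComponentsWithStats(m); i=1+s[1:,4].argmax(); v,u=np.nonzero(l==i); return np.c_[u,v]
g=(S<70)&(V>60); w=(S<90)&(V>110)
for n,b,m,z in(("motL",(337,158,362,177),g,20),("motR",(304,178,328,198),g,20),("wS",(261,189,280,200),w,28),("wL",(162,190,190,207),w,28),
  ("bat",(208,196,240,219),V<75,22),("t2",(325,190,408,235),(S<130)&(V>140),12),("t3",(195,225,318,288),(S<130)&(V>140),12)):
    p=comp(m,b); print(n,len(p),rect(ray("scene",p,z)))
import rig
print(rig.tcp_to_tips); t=rig.read_t(); rig.close(40); print(rig.read_opening(),rig.read_t()-t,rig.__dict__["tcp_to_tips"])
rig.gripper_open(); print(rig.read_t())
```

```text
motL 222 [456.5 185.2  66.9  51.   80.4]
motR 233 [490.3  61.4  70.8  43.3 -73.8]
wS 87 [469.7 -64.6  30.9  29.8 -22. ]
wL 223 [ 372.  -300.    51.6   51.5  -89. ]
bat 162 [ 460.8 -190.8   59.1   55.9   76.3]
t2 1977 [628.  147.5 185.5 104.1  83.1]
t3 3667 [ 638.8 -161.8  269.   103.6   88. ]
173.4
-0.004555713534637174 0.7667 173.4
1.65
```

```bash
cat > job.py <<'E'
from rig import *
import numpy as np
T3=(np.array([632.3,-163.]),np.radians(87.9)); T2=(np.array([621.5,148.2]),np.radians(83.3))
UP=250
def bay(T,y): return T[0]+y*np.array([np.cos(T[1]),np.sin(T[1])])
def pick(xy,yaw,z=179,f=50):
    o=[np.pi,0,yaw]
    movep([*xy,UP],o); f0=read_ft_force()
    hit=movel([*xy,z],velocity=180,contact_N=10)
    close(f); print("pick",hit,"z",round(read_ee_pos()[2],1),"open",round(read_opening(),3),"dF",np.round(read_ft_force()-f0,1),"grip",read_gripper_force())
    if hit or read_opening()<.1: raise SystemExit("check the grasp")
    movel([*xy,UP],velocity=250)
def place(xy,yaw,z=182.5):
    movep([*xy,UP],[np.pi,0,yaw])
    movel([*xy,195],velocity=200)
    hit=movel([*xy,z],velocity=40,contact_N=6)
    zz=read_ee_pos()[2]; gripper_open(); movel([*xy,UP],velocity=250)
    print("place",hit,round(zz,1),"t",round(read_t(),2))
E
python3 - <<'E'
from job import *
pick([371.7,-301],np.pi/2); 
print(read_t(),read_opening()); place(T3[0],T3[1])
import cv2
cv2.imwrite("pics/t1.png",read_camera("top")[120:320,190:510,::-1].repeat(2,0).repeat(2,1))
E
```

```text
pick False z 180.9 open 0.682 dF [-0.7  0.6  4.6] grip 53.72264206409454
6.075 0.6845165830088831
place True 185.0 t 8.79
```

View pics/t1.png

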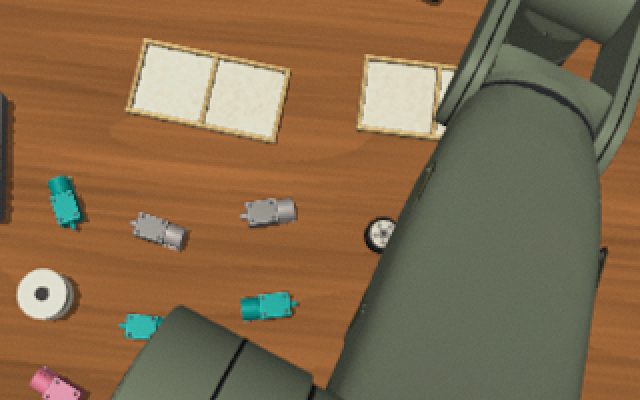

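Run:
```python
from job import *
import cv2
d=lambda a:3*np.array([np.cos(a),np.sin(a)])
a=np.radians(100); pick(np.array([481.9,64.4])+d(a),a)
place(bay(T3,87)+d(T3[1]),T3[1])
movep([460,185,UP],[np.pi,0,np.radians(77.2)])
im=read_camera("top"); cv2.imwrite("pics/t2.png",cv2.resize(im[120:320,360:510,::-1],None,fx=3,fy=3))
```

```text
pick False z 180.0 open 0.299 dF [-0.8 -0.8  4.9] grip 47.8507536649704
place True 183.9 t 14.13
```

View pics/t2.png

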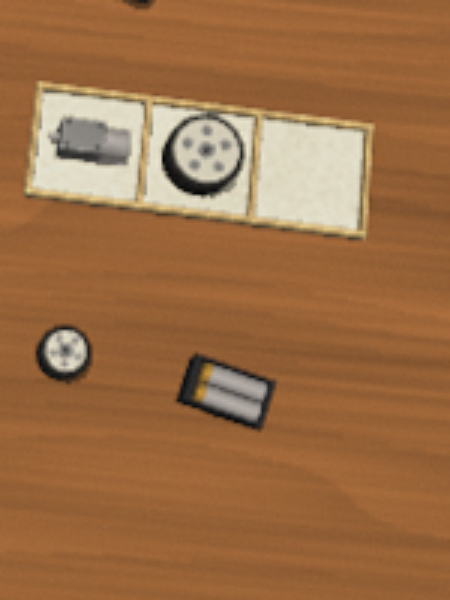

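The motor is in the left bay (crop 90,138) and the large wheel in the middle bay (203,155), both between the walls. On to the other three.

Run:
```python
from job import *
import cv2
d=lambda a:3*np.array([np.cos(a),np.sin(a)])
a=np.radians(77.2); pick(np.array([448.6,185.0])+d(a),a)
place(bay(T2,43.5)+d(T2[1]),T2[1])
pick([469.3,-66.3],np.pi/2); place(bay(T2,-43.5),T2[1])
a=np.radians(75.6); pick([450.8,-188.8],a); place(bay(T3,-87),T3[1])
movej([1.093, 0.207, 1.542, 0, 1.393, -0.15]); print(read_t())
for n,b in(("top",(120,320,190,510)),("scene",(110,310,150,470))):
    im=read_camera(n); cv2.imwrite(f"pics/{n}3full.png",im[:,:,::-1]); cv2.imwrite(f"pics/{n}3.png",cv2.resize(im[b[0]:b[1],b[2]:b[3],::-1],None,fx=2.4,fy=2.4))
```

```text
pick False z 179.9 open 0.291 dF [-2.3 -1.1  6.4] grip 50.90011239051819
place True 184.0 t 19.76
pick False z 180.3 open 0.448 dF [-0.4 -0.   6.2] grip 50.317824482917786
place True 184.4 t 25.02
pick False z 180.2 open 0.413 dF [-0.3  1.6  5.6] grip 52.287830114364624
place True 184.3 t 30.32
33.5417
```

View pics/top3.png

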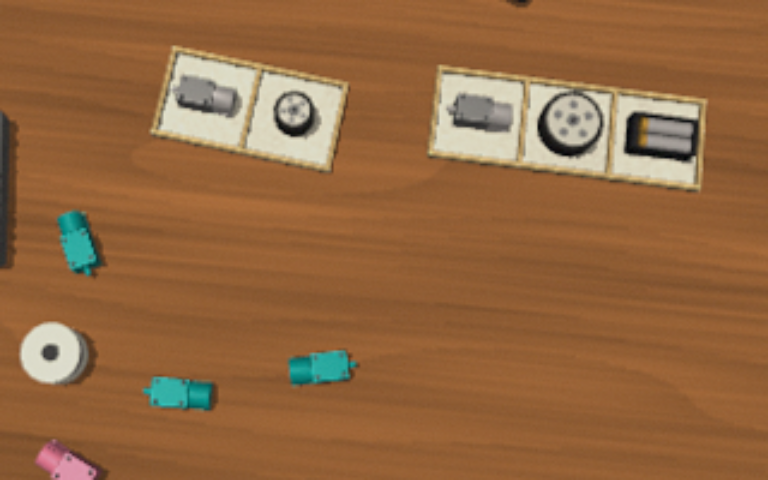

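View pics/scene3.png

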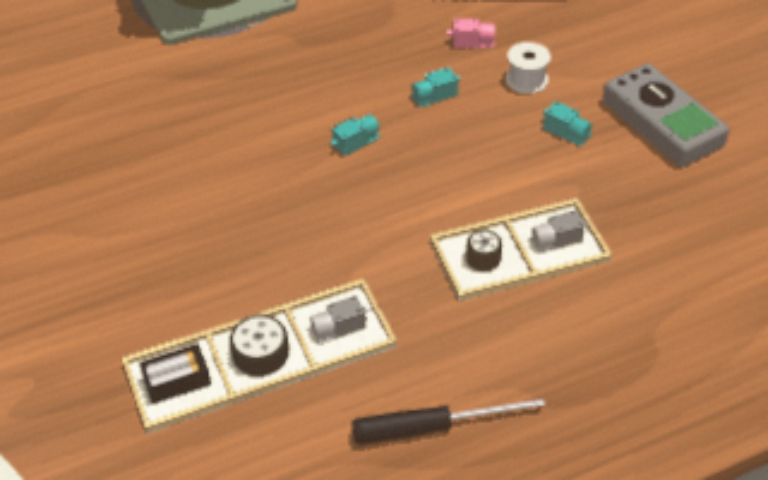

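Every part sits in its own bay, and the bystanders and look-alikes haven't moved. In the top view the battery box looks close to the end wall (697,140), so I'll check the offsets numerically at top-face height.

Run:
```python
from vis import *
from job import T2,T3,bay
im=cv2.imread("pics/top3full.png"); H,S,V=cv2.split(cv2.cvtColor(im,cv2.COLOR_BGR2HSV))
def comp(mask,box,name):
    x0,y0,x1,y1=box; m=np.zeros(mask.shape,np.uint8); m[y0:y1,x0:x1]=mask[y0:y1,x0:x1]
    n,l,s,c=cv2.connectedComponentsWithStats(m); i=1+s[1:,4].argmax(); v,u=np.nonzero(l==i); return np.c_[u,v]
for n,T,y,b,m,z in(("bat",T3,-87,(447,160,486,192),V<80,31),("mot3",T3,87,(374,152,406,180),V<165,32),("mot2",T2,43.5,(260,147,293,172),V<165,32),
  ("wL",T3,0,(412,155,445,186),V<80,32),("wS",T2,-43.5,(300,155,326,180),V<80,32)):
    r=rect(ray("top",comp(m,b,n),z)); c,s=np.cos(T[1]),np.sin(T[1]); o=np.array([[c,s],[-s,c]])@(r[:2]-bay(T,y))
    print(n,r,"along/across offset",np.round(o,1))
```

```text
bat [ 625.2 -249.2   68.1   41.3   87.7] along/across offset [0.6 3.9]
mot3 [631.8 -74.4  63.3  33.2  86.5] along/across offset [1.5 3.7]
mot2 [622.9 187.9  67.   31.9  83.9] along/across offset [-3.9  3.2]
wL [ 623.6 -155.5   57.7   48.2   46. ] along/across offset [7.2 9. ]
wS [610.3 103.9  40.   35.5  74.9] along/across offset [-1.8  6. ]
```

```bash
python3 -c "
from rig import *
print(close_job(), read_t())"
```

```text
the job is handed in; nothing more can be done
the job is handed in; nothing more can be done
```

Both kits are made up and the job was handed in about 34 s into the 112 s limit; pictures from both cameras show all five parts in their bays, with the bystanders and look-alikes not moved.

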